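# Seat the cleaner bottle in its holder and take off the safety cap

### The job

Stand the square cleaner bottle fully home in the square well of the bench holder, then press its push-and-turn safety cap down, twist it anticlockwise until it is free and lift it straight up. Finish while still holding the cap in the gripper, level and still, about 6 cm higher than it sat and directly over the bottle, which stays in the well; do not tip the bottle over or disturb the other things on the bench.

Things in the scene. Friction and masses are not known exactly. Their poses are not given: they have to be found in the camera images.
- bottle_base (a point): Centre of the underside of the loose grey square plastic bottle, about 0.32 kg, upright on the bench at the start; z up along the bottle, x and y parallel to its sides. Body 64 x 64 mm and 70 mm tall with vertical sides; above it a round collar 45 mm across up to 84 mm, then a neck 28 mm across (lips 39 mm) with its mouth at 102 mm, hidden under the cap.
- bottle_mid (a point): Centre of the bottle's square body, 35 mm above its underside; axes as above.
- cap_center (a point): Centre (half-way up) of the round white ribbed safety cap, 50 mm across, 30 mm tall, 40 g; z up along its axis. It starts locked on the bottle, its centre 105 mm and lower rim 90 mm above the bottle's underside, its x along the bottle's x. The bottle can be lifted and carried by the locked cap.
- cap_top (a point): Centre of the cap's top face. A spring resists pressing: 4 N at first, 10 N at 6 mm, where the cap's rim meets the collar. Pressed 4 mm or more it turns anticlockwise seen from above (never clockwise); from 50 to 125 degrees (70 is good) it is free and lifts off. The well keeps the bottle from turning.
- well_floor (a point): Centre of the floor of the square well in the aluminium holder, which is fixed to the bench. Block 105 x 105 mm, 40 mm high; well 69 x 69 mm, 35 mm deep with a bevel that widens its mouth to 85 mm, floor 5 mm above the bench. Axes parallel to the well's sides, z up. The bottle fits in any of its four quarter turns.
- carrier: Bystander: olive ring-shaped brake disc carrier, 172 mm across, 8 mm thick, lying on the bench; origin under its centre.
- dish: Bystander: round steel dish with small bobbins in it, 124 mm across, 28 mm high; origin under its centre.
- notebook: Bystander: green notebook lying on the bench, 154 x 214 mm, 18 mm thick; origin under its centre.
There are look-alikes about, which are no part of the job. Of the things like the part that bears cap_center, leave any that is blue; of the rest the larger one is meant. Of the things that look like the part that bears bottle_base, take the one that is farthest to the robot's left at the start.

How it is judged:
By the outcome, as a careful person would: the job done as asked, in the order asked, and still so for the second after the job is handed in, while the arm keeps its last pose, push and grip.
It also fails if it takes over 42 s, if anything falls off the work surface, if the arm or the gripper's body presses on something with over 40 N, if the wrist force passes 120 N, or if a joint passes its speed limit or range.

### The arm

A 6-joint arm with a two-finger parallel gripper is mounted at the origin on the work surface. World frame = base frame: x ahead of the robot, y to its left, z up, the work surface at z = 0. Lengths are in m, angles in rad, forces in N, time in s.
With the tool pointing down it reaches from about 0.3 to 0.775 m from the base axis. Payload 14.6 kg.
Tool frame: the origin (TCP) lies at the very end of the fingers, on their centre line; the grasp point (between the pads) lies 19 mm behind it (pinch_z is the distance from the TCP to the grasp point, in m); z points along the fingers, y is the direction in which the jaws open and shut (so a half turn about z gives the same grasp; the last joint's range is limited). The gripper opens to 94 mm and grips with 3 to 60 N. Pads are 16 mm wide; open, the fingers measure 119 mm over their backs; the gripper's body (75 mm by 177 mm) begins 78 mm behind the grasp point.
Start: joints at [-1.406, 0.3, 1.521, -0, 1.321, -0.067], TCP at [0.126, -0.535, 0.205] pointing down, gripper open.
Joint ranges: [-3.03, 3.03], [-0.79, 2.21], [0.23, 2.52], [-1.04, 4.18], [0, 3.07], [-2.55, 2.55]. Speed limits (rad/s): [2.22, 2.22, 2.57, 3.14, 3.14, 3.14].

### API

Orientations are given as [roll, pitch, yaw] about the fixed x, y, z axes, in that order (R = Rz(yaw) Ry(pitch) Rx(roll)).
In Python, from station import get_obs, camera, hand_in, pinch_z gives the robot as it stands.
- The arm moves only by the tool servo_tool, never from a script. Its argument "moves" is a list that holds one entry, the list of rows, each a list of 7 numbers: the turn, a rotation vector about the tool's x, y, z normalised to -1 to 1, where 1 is pi/2 rad, then the shift along the tool's x, y, z normalised to -1 to 1, where 1 is 500 mm, then the closure, from 0 (fully open) to 1 (shut). In form: [[[rx, ry, rz, x, y, z, hand], ...]]. A call has 1 to 12 rows; each row is the pose to reach, as a shift and turn from the pose measured when the call began, along the tool's axes at that moment; what a row does not reach only later rows make up. A row lasts 1/12 s, in which the tool goes at most 41.7 mm and 7.16 degrees, less where a joint would pass 70% of its speed; a pose out of reach is approached as far as the arm can. A call with a number of a shift or a turn outside -1 to 1 is refused whole. A call with a gripper value outside its range is refused whole. The fingers move at their own pace and stop on an object; "squeeze" is the grip in N (left out, the last holds). Time passes only in rows, so rows that repeat a pose let the fingers close. It gives the time, the measured TCP pose, the force and the opening at its end, in the units of the state.
- get_obs(): the state, without advancing time (a new reading comes with each control period).
- camera(name): name is "scene" or "top"; returns a dict with "color" (384x512x3 uint8, red, green, blue), "intrinsics" (3x3 intrinsics, pixels), "rvec" (rotation vector, rad) and "tvec" (3), from world to camera coordinates, as OpenCV has them. Camera axes: x right, y down, z forward; pixel columns grow to the right and rows downward; lengths in m; the calibration is good to about 2 mm. A picture is of the moment at which its call begins. There is no depth.
- hand_in(): hands the job in, once; it reports no verdict.
The state is a dict: "time_s": time; "qpos": joint angles; "joint_vel": joint speeds; "tau": joint torques, N m; "ee_pos": TCP position; "eef_rot": TCP orientation; "force": force on the tool from outside, world axes, zero at the start; "moment": the same for the moment, N m; "grip_width": finger opening in m.
Only numpy, scipy, OpenCV 4.12 (cv2) and the standard library are available. Lean on these libraries where they do the work, as an engineer would, in place of code of your own. Each camera call takes 0.05 s, during which the arm holds its last target.

## Working session

There is one attempt and no reset: what is moved stays moved. The work goes in short steps, Python scripts to look and compute and a tool call to move; the robot and the scene stay as the last step left them, time stands still between calls to the robot, and variables do not carry over. Pictures are saved under pics/ and viewed, and the job is handed in when it is done.

Besides the shell and the picture viewer there is one more tool, called after "Call:" as name([rows], argument=value, ...), one row to a line, values as JSON. servo_tool: Moves the arm, as the interface text tells. Scaled input: -1 to 1 covers 500 mm each way for a shift and pi/2 rad each way for a turn. Its arguments: {"type":"object","properties":{"moves":{"type":"array"},"squeeze":{"type":"number"}},"required":["moves"]}

```bash
mkdir -p pics; ls
python3 - <<'E'
from station import get_obs,camera,pinch_z
import cv2,numpy as np
print(get_obs(),pinch_z)
for n in("scene","top"):
    c=camera(n); cv2.imwrite(f"pics/{n}0.png",cv2.resize(c["color"][:,:,::-1],(800,600),interpolation=cv2.INTER_CUBIC))
    cv2.imwrite(f"pics/{n}0raw.png",c["color"][:,:,::-1])
    print(n,c["intrinsics"],c["rvec"],c["tvec"])
    np.savez(f"{n}.npz",K=c["intrinsics"],r=c["rvec"],t=c["tvec"])
E
```

```text
pics
{'time_s': 0.0, 'qpos': array([-1.40563537e+00,  3.00486175e-01,  1.52159401e+00, -3.86575953e-05,
        1.32069482e+00, -6.65767164e-02]), 'joint_vel': array([ 3.38572871e-04, -1.54405014e-03,  1.70254613e-04, -7.15461863e-04,
        1.26695486e-03,  6.31444217e-05]), 'tau': array([-8.86130438e-04, -5.31805766e+01, -3.52739453e+01,  7.08010560e-02,
        2.43405683e-02, -9.42661518e-05]), 'ee_pos': array([ 0.12627354, -0.53503282,  0.20487259]), 'eef_rot': array([-3.14041043e+00, -4.12981599e-05,  2.31747237e-01]), 'force': array([-0.2955189 , -0.62816111, -0.85654745]), 'moment': array([-0.00870108, -0.03673105, -0.02306444]), 'grip_width': 0.09394627753958454} 0.0188
scene [[375.59421819   0.         258.31128811]
 [  0.         375.59421819 192.4162346 ]
 [  0.           0.           1.        ]] [ 2.18182488  1.22833126 -0.45315089] [-0.2908175  -0.34540061  1.54974595]
top [[487.89260991   0.         256.48324405]
 [  0.         487.89260991 185.3363138 ]
 [  0.           0.           1.        ]] [ 2.21441347 -2.17111377  0.06475486] [-0.02569669  0.60686521  1.60229051]
```

View pics/scene0.png

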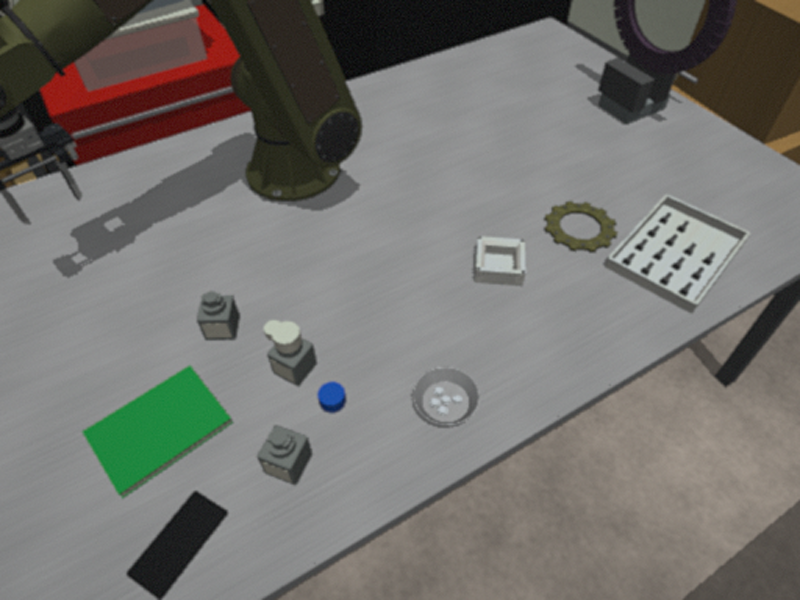

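View pics/top0.png

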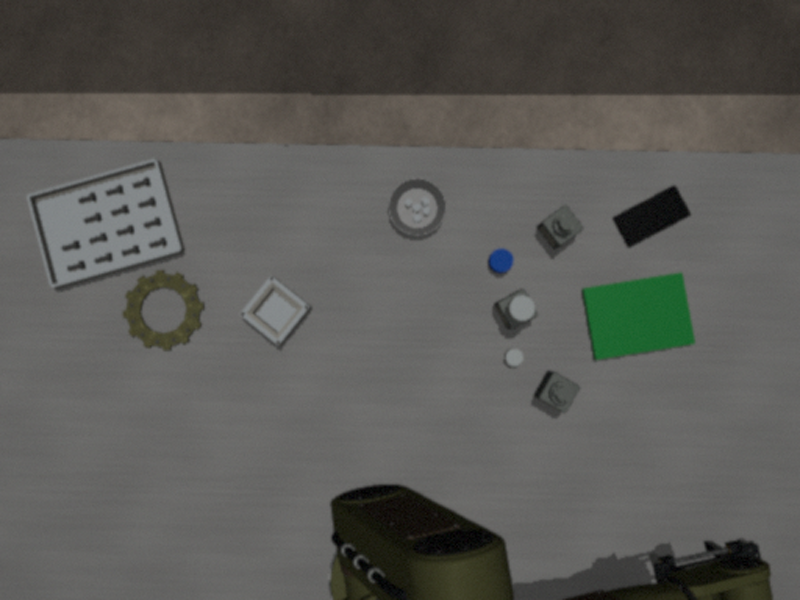

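The scene picture shows three grey bottles at (218,315), (290,350) and (285,455); in the top picture these are (556,393), (517,310) and (559,230). The top picture's left is the robot's left, so the leftmost bottle is the one at (517,310), which carries the large white cap. The other caps are a small white one at (514,357) and a blue one at (501,261). The holder is at (276,312). I'll confirm with crops.

```bash
cat > h.py <<'E'
import numpy as np,cv2
def cal(n):
    d=np.load(f"{n}.npz");return d["K"],d["r"],d["t"]
def proj(n,P):
    K,r,t=cal(n);return cv2.projectPoints(np.array(P,float).reshape(-1,3),r,t,K,None)[0].reshape(-1,2)
def ray(n,uv,z):
    K,r,t=cal(n);R=cv2.Rodrigues(r)[0];t=t.ravel();C=-R.T@t
    d=R.T@np.linalg.inv(K)@np.array([uv[0],uv[1],1.]);return C+d*(z-C[2])/d[2]
def crop(img,x0,y0,w,h,s,name):
    c=cv2.resize(img[y0:y0+h,x0:x0+w],None,fx=s,fy=s,interpolation=cv2.INTER_CUBIC)
    cv2.imwrite(name,c)
E
python3 - <<'E'
from h import *
t=cv2.imread("pics/top0raw.png");s=cv2.imread("pics/scene0raw.png")
crop(t,300,170,60,75,8,"pics/c1.png");crop(t,145,165,65,65,8,"pics/c2.png")
crop(s,160,195,60,60,8,"pics/c3.png");crop(s,295,145,50,45,10,"pics/c4.png")
a=[cv2.resize(cv2.imread(f"pics/c{i}.png"),None,fx=1,fy=1) for i in(1,2,3,4)]
print(ray("top",(518*.64,308*.64),.12),ray("top",(276*.64,312*.64),.04))
E
```

```text
[ 0.56930068 -0.24737692  0.12      ] [0.55385844 0.24619958 0.04      ]
```

View pics/c1.png

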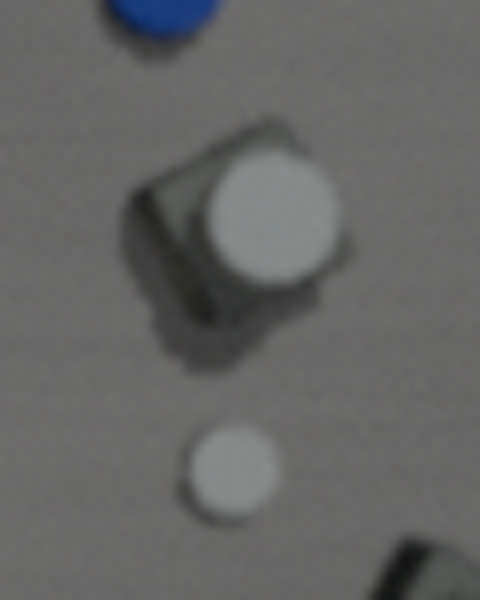

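View pics/c2.png

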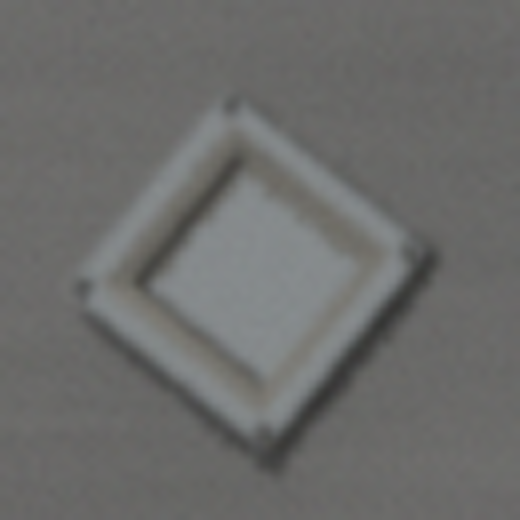

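View pics/c3.png

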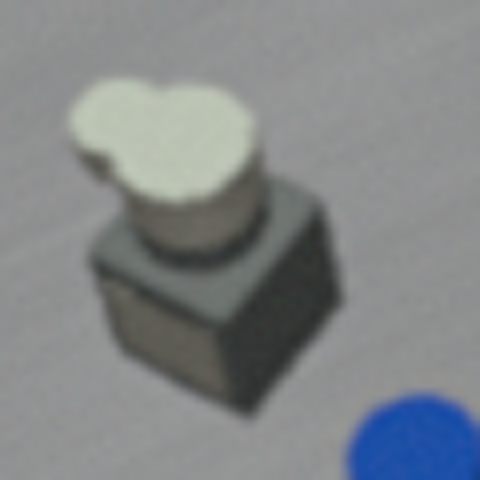

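View pics/c4.png

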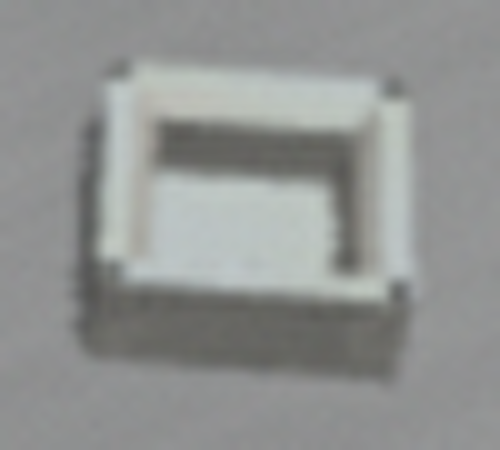

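The crops confirm it. The big white cap (about 50 mm at c1 (274,217)) sits on the leftmost bottle, and the small white cap at (232,470) lies separately on the bench. Next I fit both poses.

```bash
cat > fit.py <<'E'
from h import *
from scipy.optimize import least_squares
def raw(x0,y0,s,p): return np.array([x0,y0])+(np.array(p,float)+.5)/s-.5
def fit(obs,x0):
    def f(p):
        c,s=np.cos(p[2]),np.sin(p[2]);o=[]
        for n,P,uv in obs:
            X=[p[0]+c*P[0]-s*P[1],p[1]+s*P[0]+c*P[1],P[2]]
            o+=list(proj(n,X)[0]-uv)
        return np.array(o)
    r=least_squares(f,x0,loss="soft_l1");return r.x,f(r.x).reshape(-1,2).round(1)
E
python3 - <<'E'
from fit import *
T=lambda p:raw(300,170,8,p);S=lambda p:raw(160,195,8,p)
h=.032
# top view: up=+x, left=+y.
for y0 in(.5,):
  # corners in image: A(top) B(left) C(bottom) D(right)
  A=(h,-h);A=(h,h*-1)
  names={'A':(h,-h),'B':(h,h),'C':(-h,h),'D':(-h,-h)}
  o=[("top",(*names['A'],.07),T((277,120))),("top",(*names['B'],.07),T((150,190))),("top",(*names['C'],.07),T((212,325))),("top",(*names['D'],.07),T((350,245))),
   ("top",(0,0,.12),T((274,217)))]
  print(fit(o,[.57,-.247,-.5]))
  # scene
  x,r=fit(o,[.57,-.247,-.5])
  for k,v in names.items():
    for z in(0,.07):
      c,s=np.cos(x[2]),np.sin(x[2]);print(k,z,(proj("scene",[x[0]+c*v[0]-s*v[1],x[1]+s*v[0]+c*v[1],z])[0]+.5-[160,195])*8)
T=lambda p:raw(145,165,8,p)
g=.0525
N={'A':(g,-g),'B':(g,g),'C':(-g,g),'D':(-g,-g)}
o=[("top",(*N['A'],.04),T((233,100))),("top",(*N['B'],.04),T((78,288))),("top",(*N['C'],.04),T((265,441))),("top",(*N['D'],.04),T((420,254)))]
x,r=fit(o,[.554,.246,-.7]);print(x,r)
for k,v in N.items():
    c,s=np.cos(x[2]),np.sin(x[2]);print(k,(proj("scene",[x[0]+c*v[0]-s*v[1],x[1]+s*v[0]+c*v[1],.04])[0]+.5-[295,145])*10)
E
```

```text
(array([ 0.57116512, -0.25208926,  0.51412308]), array([[ 0.3, -1. ],
       [-1.3, -0.3],
       [ 0.6,  0.4],
       [ 0.8,  0.9],
       [-0.8, -0.1]]))
A 0 [257.40330874 421.07020933]
A 0.07 [229.13806749 317.6117422 ]
B 0 [355.13341833 296.39233662]
B 0.07 [332.52495781 190.18295511]
C 0 [220.93479818 230.09798748]
C 0.07 [192.3291941  122.64907738]
D 0 [120.79825047 350.50174225]
D 0.07 [ 86.3285407  245.50135554]
[0.55795058 0.24943959 0.90408227] [[-0.  -1.2]
 [-1.3  0.1]
 [ 0.   1.4]
 [ 1.3 -0.1]]
A [404.58586265 299.25792072]
B [402.96268273  80.43762936]
C [103.7566941   56.30606688]
D [ 89.62380531 272.31264979]
```

Run:
```python
from fit import *
T=lambda p:raw(300,170,8,p);S=lambda p:raw(160,195,8,p)
h=.032
n={'A':(h,-h),'B':(h,h),'C':(-h,h),'D':(-h,-h)}
o=[("top",(*n['A'],.07),T((277,120))),("top",(*n['B'],.07),T((150,190))),("top",(*n['C'],.07),T((212,325))),("top",(*n['D'],.07),T((350,245))),("top",(0,0,.12),T((274,217)))]*1
o2=[("scene",(*n['D'],.07),S((93,256))),("scene",(*n['A'],.07),S((222,324))),("scene",(*n['B'],.07),S((324,206))),("scene",(*n['A'],.0),S((250,417))),("scene",(*n['D'],0),S((125,352))),("scene",(*n['B'],0),S((343,300)))]
print(fit(o+[o[4]]*3,[.57,-.247,.5]));print(fit(o2,[.57,-.247,.5]));x,r=fit(o+o2,[.57,-.247,.5]);print(x,r)
g=.0525
T=lambda p:raw(145,165,8,p);S=lambda p:raw(295,145,10,p)
N={'A':(g,-g),'B':(g,g),'C':(-g,g),'D':(-g,-g)}
o=[("top",(*N['A'],.04),T((233,100))),("top",(*N['B'],.04),T((78,288))),("top",(*N['C'],.04),T((265,441))),("top",(*N['D'],.04),T((420,254)))]
o2=[("scene",(*N['A'],.04),S((402,296))),("scene",(*N['B'],.04),S((394,84))),("scene",(*N['C'],.04),S((114,64))),("scene",(*N['D'],.04),S((106,268)))]
f=.0345
F={'A':(f,-f),'B':(f,f),'C':(-f,f),'D':(-f,-f)}
o3=[("top",(*F['A'],.04-.008),T((236,148))),("top",(*F['D'],.032),T((360,258))),]
for q in(o,o2,o+o2): print(fit(q,[.554,.246,.9]))
```

```text
(array([ 0.57099216, -0.2533795 ,  0.5154829 ]), array([[ 0.7, -0.9],
       [-0.9, -0.2],
       [ 1. ,  0.5],
       [ 1.2,  1. ],
       [-0.4, -0.1],
       [-0.4, -0.1],
       [-0.4, -0.1],
       [-0.4, -0.1]]))
(array([ 0.57273256, -0.25439102,  0.50415856]), array([[-1.4, -0.8],
       [ 0.2, -0.1],
       [ 0.6, -1.2],
       [ 0.2,  1.2],
       [-1.1,  0.3],
       [ 1. ,  0.3]]))
[ 0.57184526 -0.25349606  0.50565397] [[ 0.9 -1.1]
 [-0.8 -0.6]
 [ 0.9  0.2]
 [ 1.2  0.9]
 [-0.3 -0.3]
 [-1.3 -1.1]
 [ 0.3 -0.4]
 [ 0.7 -1.6]
 [ 0.4  0.9]
 [-0.9  0. ]
 [ 1.2 -0.1]]
(array([0.55795058, 0.24943959, 0.9040822 ]), array([[-0. , -1.2],
       [-1.3,  0.1],
       [ 0. ,  1.4],
       [ 1.3, -0.1]]))
(array([0.55902576, 0.25044854, 0.91333365]), array([[ 0.8,  0.3],
       [ 1.1, -0.4],
       [-0.8, -0.7],
       [-1.1,  0.6]]))
(array([0.55839216, 0.24982975, 0.90678395]), array([[-0.2, -1.3],
       [-1.4,  0. ],
       [-0. ,  1.2],
       [ 1.1, -0.3],
       [ 0.4,  0.3],
       [ 1. , -0.4],
       [-1. , -0.8],
       [-1.5,  0.5]]))
```

```bash
cat > rel.py <<'E'
import sys
from station import get_obs
import numpy as np
from scipy.spatial.transform import Rotation as Ro
def rel(p,yaw,o=None):
    o=o or get_obs();R=Ro.from_euler("xyz",o["eef_rot"])
    d=R.inv().apply(np.array(p)-o["ee_pos"])/.5
    rv=(R.inv()*Ro.from_euler("xyz",[np.pi,0,yaw])).as_rotvec()/(np.pi/2)
    print("ee",o["ee_pos"].round(4),"rot",o["eef_rot"].round(4),"t",o["time_s"],"F",o["force"].round(1),"w",round(o["grip_width"],4),"q",o["qpos"].round(2))
    print("row",np.r_[rv,d].round(4))
a=[float(x) for x in sys.argv[1:]]
rel(a[:3],a[3])
E
python3 rel.py .5714 -.2537 .20 .3
python3 - <<'E'
from h import *
print(ray("top",(514*.64,357*.64),.02),ray("top",(556*.64,393*.64),.1),ray("top",(559*.64,230*.64),.1))
E
```

```text
ee [ 0.1263 -0.5351  0.205 ] rot [-3.1406e+00 -1.0000e-04  2.3180e-01] t 0.1 F [-0.6 -0.4 -0.3] w 0.0938 q [-1.41  0.3   1.52 -0.    1.32 -0.07]
row [-7.000e-04 -1.000e-04 -4.340e-02  9.956e-01 -3.432e-01  1.030e-02]
[ 0.46930414 -0.25557061  0.02      ] [ 0.40135925 -0.32839218  0.1       ] [ 0.72976996 -0.33185906  0.1       ]
```

Call:
servo_tool([
  [[0,0,-0.043,0.5,-0.172,0.005,0],[0,0,-0.043,0.5,-0.172,0.005,0],[0,0,-0.043,0.5,-0.172,0.005,0],[0,0,-0.043,0.5,-0.172,0.005,0],[0,0,-0.043,0.7,-0.241,0.01,0],[0,0,-0.043,0.996,-0.343,0.01,0],[0,0,-0.043,0.996,-0.343,0.01,0],[0,0,-0.043,0.996,-0.343,0.01,0],[0,0,-0.043,0.996,-0.343,0.01,0],[0,0,-0.043,0.996,-0.343,0.01,0],[0,0,-0.043,0.996,-0.343,0.01,0],[0,0,-0.043,0.996,-0.343,0.01,0]],
], squeeze=40)

```text
time_s: 1.1
ee_pos: [0.5504, -0.2665, 0.2001]
eef_rot: [-3.14, 0.0, 0.299]
force: [0.8, -0.2, 0.9]
grip_width: 0.0939
```

```bash
python3 rel.py .5714 -.2537 .17 .3
```

```text
ee [ 0.5504 -0.2665  0.2001] rot [-3.1402e+00  2.0000e-04  2.9950e-01] t 1.1 F [ 0.8 -0.2  0.9] w 0.0939 q [-0.51  0.44  1.34  0.    1.36  0.76]
row [-0.0009  0.0002 -0.0003  0.0478 -0.0119  0.0602]
```

Call:
servo_tool([
  [[0,0,0,0.048,-0.012,0.04,0],[0,0,0,0.048,-0.012,0.06,0],[0,0,0,0.048,-0.012,0.06,0],[0,0,0,0.048,-0.012,0.06,0]],
])

```text
time_s: 1.43
ee_pos: [0.5709, -0.2538, 0.1695]
eef_rot: [-3.139, 0.002, 0.299]
force: [-0.8, 0.3, 0.7]
grip_width: 0.0935
```

```bash
python3 rel.py .5714 -.2537 .088 .3
python3 - <<'E'
from station import camera
from h import *
c=camera("scene")["color"][:,:,::-1]; crop(c,130,140,110,110,5,"pics/c5.png")
c=camera("top")["color"][:,:,::-1]; crop(c,280,150,100,100,5,"pics/c6.png")
E
```

```text
ee [ 0.5709 -0.2538  0.1695] rot [-3.1391e+00  1.5000e-03  2.9940e-01] t 1.4333 F [-0.8  0.3  0.7] w 0.0935 q [-0.48  0.5   1.33  0.    1.32  0.79]
row [-0.0016  0.001  -0.0004  0.0013  0.0006  0.1631]
```

View pics/c5.png

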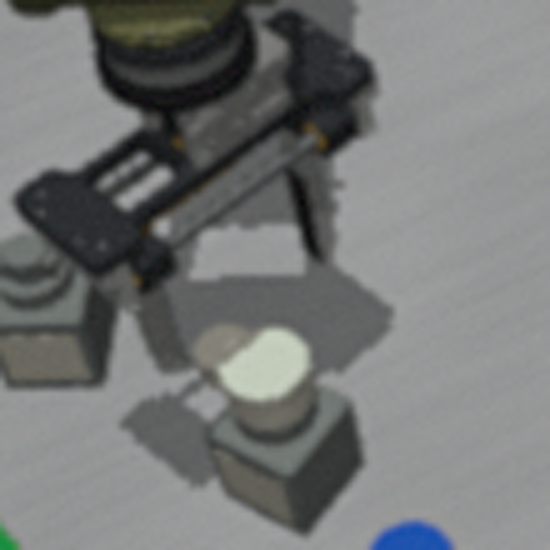

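View pics/c6.png

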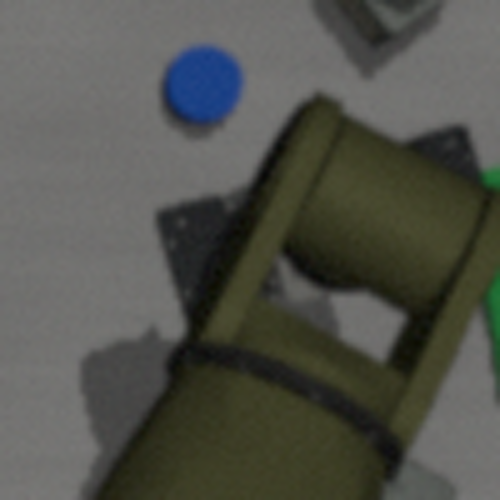

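Run:
```python
from h import *
print((proj("scene",[[.5709,-.2538,.1695],[.5714,-.2537,.12]])+.5-[130,140])*5)
```

```text
[[249.81134584 306.20605349]
 [265.14564173 361.25821585]]
```

Call:
servo_tool([
  [[-0.002,0.001,0,0.001,0.001,0.03,0],[-0.002,0.001,0,0.001,0.001,0.06,0],[-0.002,0.001,0,0.001,0.001,0.09,0],[-0.002,0.001,0,0.001,0.001,0.12,0],[-0.002,0.001,0,0.001,0.001,0.145,0],[-0.002,0.001,0,0.001,0.001,0.163,0],[-0.002,0.001,0,0.001,0.001,0.163,0],[-0.002,0.001,0,0.001,0.001,0.163,0]],
])

```text
time_s: 2.2
ee_pos: [0.5717, -0.2552, 0.0901]
eef_rot: [3.139, -0.002, 0.298]
force: [-0.3, 0.7, 1.1]
grip_width: 0.0939
```

Call:
servo_tool([
  [[0.001,0,0,-0.001,-0.002,0.003,0.3],[0.001,0,0,-0.001,-0.002,0.003,0.4],[0.001,0,0,-0.001,-0.002,0.003,0.5],[0.001,0,0,-0.001,-0.002,0.003,1],[0.001,0,0,-0.001,-0.002,0.003,1],[0.001,0,0,-0.001,-0.002,0.003,1]],
], squeeze=40)

```text
time_s: 2.7
ee_pos: [0.5709, -0.2544, 0.0887]
eef_rot: [3.14, -0.002, 0.298]
force: [-0.3, 0.3, 0.6]
grip_width: 0.0573
```

```bash
python3 rel.py .5714 -.2537 .088 .3
python3 - <<'E'
from station import camera
from h import *
c=camera("scene")["color"][:,:,::-1]; crop(c,130,140,110,110,5,"pics/c7.png")
E
```

```text
ee [ 0.5709 -0.2544  0.0887] rot [ 3.1402e+00 -2.3000e-03  2.9790e-01] t 2.7 F [-0.3  0.3  0.6] w 0.0573 q [-0.48  0.57  1.41  0.    1.15  0.79]
row [ 0.0009 -0.0015 -0.0014  0.0013 -0.001   0.0014]
```

View pics/c7.png

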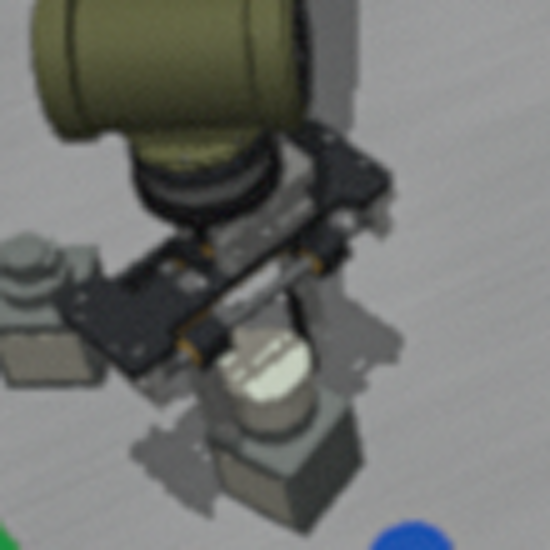

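The fingers straddle the cap at about (265,370) and the bottle has not moved. I'll finish closing.

Call:
servo_tool([
  [[0,0,0,0,0,0,1],[0,0,0,0,0,0,1],[0,0,0,0,0,0,1],[0,0,0,0,0,0,1]],
], squeeze=45)

```text
time_s: 3.08
ee_pos: [0.5709, -0.2543, 0.0886]
eef_rot: [3.14, -0.002, 0.298]
force: [-0.1, 1.5, 0.6]
grip_width: 0.049
```

```bash
python3 rel.py .5709 -.2544 .18 .3
```

```text
ee [ 0.5709 -0.2543  0.0886] rot [ 3.1404e+00 -2.2000e-03  2.9780e-01] t 3.0833 F [-0.1  1.5  0.6] w 0.049 q [-0.48  0.57  1.41  0.    1.15  0.79]
row [ 0.0007 -0.0014 -0.0014  0.0004  0.0004 -0.1828]
```

Call:
servo_tool([
  [[0,0,0,0,0,-0.004,1],[0,0,0,0,0,-0.012,1],[0,0,0,0,0,-0.03,1],[0,0,0,0,0,-0.05,1],[0,0,0,0,0,-0.08,1],[0,0,0,0,0,-0.11,1],[0,0,0,0,0,-0.14,1],[0,0,0,0,0,-0.165,1],[0,0,0,0,0,-0.18,1],[0,0,0,0,0,-0.18,1],[0,0,0,0,0,-0.18,1]],
])

```text
time_s: 4.0
ee_pos: [0.5706, -0.2543, 0.1786]
eef_rot: [3.14, -0.002, 0.298]
force: [0.5, 0.4, -3.4]
grip_width: 0.0491
```

```bash
python3 rel.py .5585 .25 .18 .695
python3 - <<'E'
from station import camera
from h import *
c=camera("scene")["color"][:,:,::-1]; crop(c,130,120,110,120,5,"pics/c8.png")
E
```

```text
ee [ 0.5706 -0.2543  0.1786] rot [ 3.1403e+00 -2.3000e-03  2.9780e-01] t 4.0 F [ 0.5  0.4 -3.4] w 0.0491 q [-0.48  0.49  1.33  0.    1.33  0.79]
row [ 0.0011 -0.0013 -0.2528  0.2727 -0.9712 -0.0034]
```

View pics/c8.png

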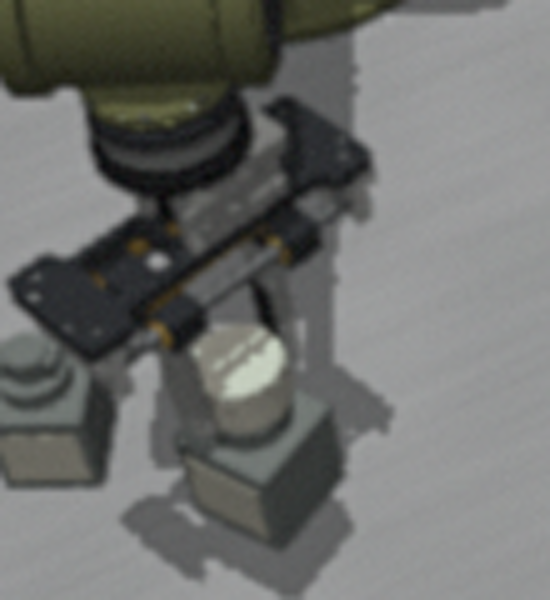

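Call:
servo_tool([
  [[0,0,-0.005,0.005,-0.019,0,1],[0,0,-0.015,0.016,-0.058,0,1],[0,0,-0.03,0.033,-0.117,0,1],[0,0,-0.046,0.049,-0.175,0,1],[0,0,-0.061,0.066,-0.233,0,1],[0,0,-0.076,0.082,-0.291,0,1],[0,0,-0.091,0.098,-0.35,0,1],[0,0,-0.106,0.115,-0.408,0,1],[0,0,-0.121,0.131,-0.466,0,1],[0,0,-0.137,0.147,-0.524,0,1],[0,0,-0.147,0.158,-0.563,0,1],[0,0,-0.152,0.164,-0.583,0,1]],
])

```text
time_s: 5.05
ee_pos: [0.5624, 0.0515, 0.1772]
eef_rot: [-3.141, -0.0, 0.54]
force: [-0.5, -0.0, -3.4]
grip_width: 0.0494
```

```bash
python3 rel.py .5585 .25 .18 .695
```

```text
ee [0.5624 0.0515 0.1772] rot [-3.1413e+00 -4.0000e-04  5.4010e-01] t 5.05 F [-0.5 -0.  -3.4] w 0.0494 q [0.03 0.36 1.51 0.   1.27 1.06]
row [-2.000e-04 -3.000e-04 -9.860e-02  1.975e-01 -3.446e-01 -5.400e-03]
```

Call:
servo_tool([
  [[0,0,-0.01,0.02,-0.034,-0.005,1],[0,0,-0.023,0.045,-0.079,-0.005,1],[0,0,-0.038,0.075,-0.131,-0.005,1],[0,0,-0.053,0.105,-0.183,-0.005,1],[0,0,-0.066,0.132,-0.231,-0.005,1],[0,0,-0.079,0.158,-0.276,-0.005,1],[0,0,-0.088,0.178,-0.31,-0.005,1],[0,0,-0.095,0.192,-0.334,-0.005,1],[0,0,-0.099,0.197,-0.345,-0.005,1],[0,0,-0.099,0.197,-0.345,-0.005,1],[0,0,-0.099,0.197,-0.345,-0.005,1],[0,0,-0.099,0.197,-0.345,-0.005,1]],
])

```text
time_s: 6.05
ee_pos: [0.5584, 0.2489, 0.1798]
eef_rot: [-3.142, -0.0, 0.694]
force: [-0.1, -0.4, -4.8]
grip_width: 0.0493
```

```bash
python3 rel.py .5585 .25 .15 .695
python3 - <<'E'
from station import camera
from h import *
c=camera("scene")["color"][:,:,::-1]; crop(c,270,80,110,110,6,"pics/c9.png")
c=camera("top")["color"][:,:,::-1]; crop(c,120,140,110,110,6,"pics/c10.png")
E
```

```text
ee [0.5584 0.2489 0.1798] rot [-3.1415e+00 -2.0000e-04  6.9420e-01] t 6.05 F [-0.1 -0.4 -4.8] w 0.0493 q [0.36 0.46 1.37 0.   1.32 1.24]
row [-0.     -0.0001 -0.0005  0.0015 -0.0015  0.0595]
```

View pics/c9.png

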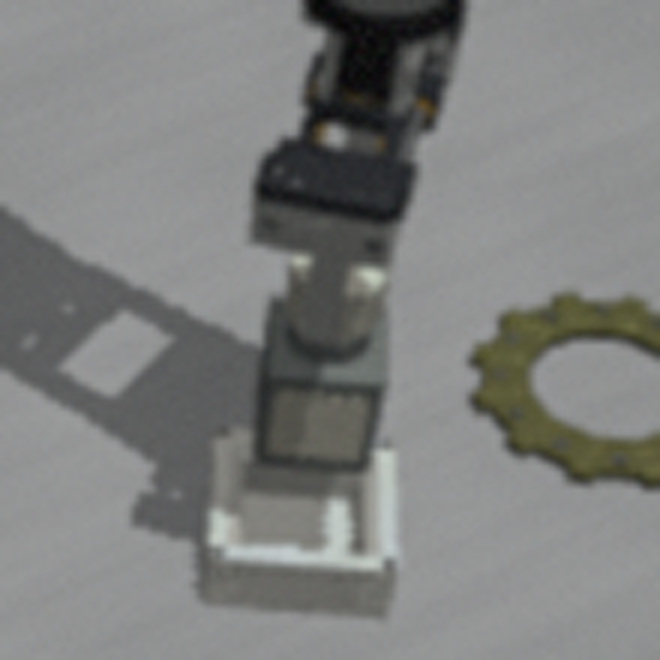

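View pics/c10.png

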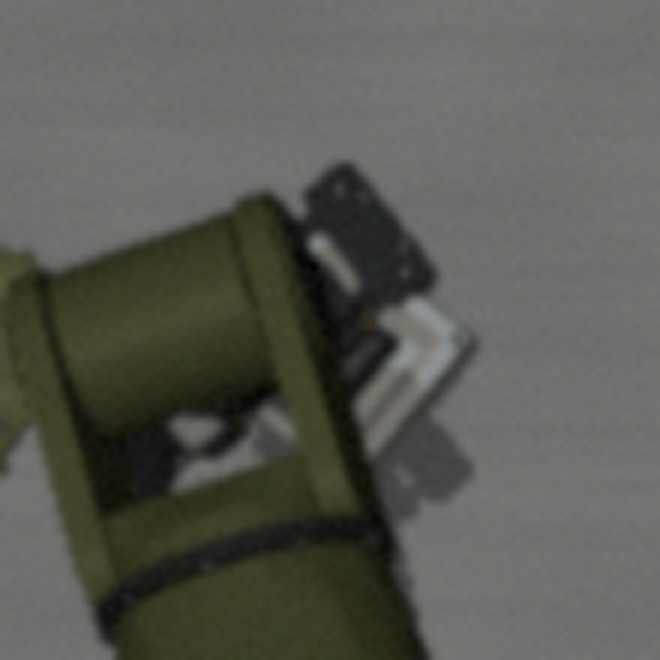

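Run:
```python
from h import *
h=.032
x=(.5584,.2489,.906);c,s=np.cos(x[2]),np.sin(x[2])
for k,v in {'A':(h,-h),'B':(h,h),'C':(-h,h),'D':(-h,-h)}.items():
  for z in(.0912,.1612): print(k,z,((proj("scene",[x[0]+c*v[0]-s*v[1],x[1]+s*v[0]+c*v[1],z])[0]+.5-[270,80])*6).round())
```

```text
A 0.0912 [368. 476.]
A 0.1612 [387. 381.]
B 0.0912 [368. 396.]
B 0.1612 [387. 301.]
C 0.0912 [254. 387.]
C 0.1612 [268. 292.]
D 0.0912 [251. 467.]
D 0.1612 [264. 372.]
```

Call:
servo_tool([
  [[0,0,0,0.001,-0.001,0.01,1],[0,0,0,0.001,-0.002,0.03,1],[0,0,0,0.001,-0.002,0.05,1],[0,0,0,0.001,-0.002,0.07,1],[0,0,0,0.001,-0.002,0.084,1],[0,0,0,0.001,-0.002,0.092,1],[0,0,0,0.001,-0.002,0.1,1],[0,0,0,0.001,-0.002,0.108,1],[0,0,0,0.001,-0.002,0.116,1],[0,0,0,0.001,-0.002,0.122,1],[0,0,0,0.001,-0.002,0.122,1]],
])

```text
time_s: 7.07
ee_pos: [0.558, 0.2501, 0.1183]
eef_rot: [-3.141, 0.0, 0.694]
force: [0.5, 0.8, -3.3]
grip_width: 0.0495
```

```bash
python3 rel.py .5585 .25 .0936 .695
python3 - <<'E'
from station import camera
from h import *
c=camera("scene")["color"][:,:,::-1]; crop(c,270,80,110,110,6,"pics/c11.png")
E
```

```text
ee [0.558  0.2501 0.1183] rot [-3.1412e+00  2.0000e-04  6.9420e-01] t 7.0667 F [ 0.5  0.8 -3.3] w 0.0495 q [0.36 0.51 1.43 0.   1.2  1.24]
row [-0.0002  0.0002 -0.0005  0.0006  0.0008  0.0494]
```

View pics/c11.png

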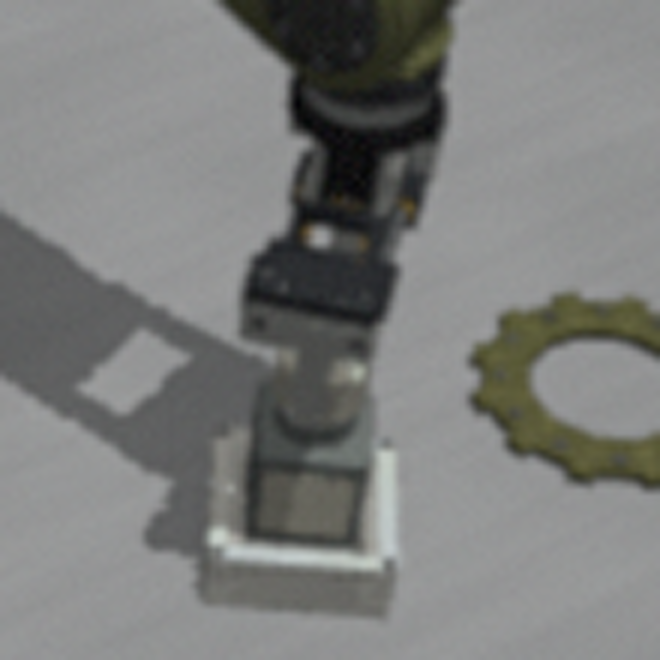

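Call:
servo_tool([
  [[0,0,0,0.001,0.001,0.005,1],[0,0,0,0.001,0.001,0.012,1],[0,0,0,0.001,0.001,0.02,1],[0,0,0,0.001,0.001,0.028,1],[0,0,0,0.001,0.001,0.034,1],[0,0,0,0.001,0.001,0.034,1]],
])

```text
time_s: 7.62
ee_pos: [0.5585, 0.25, 0.1008]
eef_rot: [-3.141, 0.001, 0.694]
force: [0.1, -0.7, -3.7]
grip_width: 0.0494
```

```bash
python3 rel.py .5585 .25 .0936 .695
```

```text
ee [0.5585 0.25   0.1008] rot [-3.141e+00  1.000e-03  6.942e-01] t 7.6167 F [ 0.1 -0.7 -3.7] w 0.0494 q [0.36 0.54 1.44 0.   1.17 1.24]
row [-0.0004  0.0006 -0.0005  0.0001 -0.      0.0144]
```

No contact force yet. I'll continue to the floor and slightly past it.

Call:
servo_tool([
  [[0,0,0,0,0,0.004,1],[0,0,0,0,0,0.008,1],[0,0,0,0,0,0.012,1],[0,0,0,0,0,0.015,1],[0,0,0,0,0,0.016,1],[0,0,0,0,0,0.016,1]],
])

```text
time_s: 8.12
ee_pos: [0.5586, 0.2501, 0.0934]
eef_rot: [-3.141, 0.0, 0.694]
force: [-2.4, -0.7, 4.6]
grip_width: 0.0491
```

```bash
python3 rel.py .5585 .25 .0936 .695
```

```text
ee [0.5586 0.2501 0.0934] rot [-3.1412e+00  3.0000e-04  6.9430e-01] t 8.1167 F [-2.4 -0.7  4.6] w 0.0491 q [0.36 0.54 1.45 0.   1.15 1.24]
row [-0.0002  0.0002 -0.0005 -0.0004  0.     -0.0004]
```

Call:
servo_tool([
  [[0,0,0,0,0,0,1],[0,0,0,0,0,0.003,1],[0,0,0,0,0,0.006,1],[0,0,0,0,0,0.009,1],[0,0,0,0,0,0.011,1],[0,0,0,0,0,0.011,1]],
], squeeze=58)

```text
time_s: 8.62
ee_pos: [0.5589, 0.2503, 0.0885]
eef_rot: [-3.141, -0.001, 0.694]
force: [-3.5, -0.4, 8.7]
grip_width: 0.0495
```

```bash
python3 rel.py .5585 .25 .0876 .695;python3 - <<'E'
from station import camera
from h import *
c=camera("scene")["color"][:,:,::-1]; crop(c,270,80,110,110,6,"pics/c12.png")
E
```

```text
ee [0.5589 0.2503 0.0885] rot [-3.1414e+00 -6.0000e-04  6.9430e-01] t 8.6167 F [-3.5 -0.4  8.7] w 0.0495 q [0.36 0.55 1.45 0.   1.14 1.24]
row [-0.0001 -0.0004 -0.0004 -0.0009 -0.      0.0018]
```

View pics/c12.png

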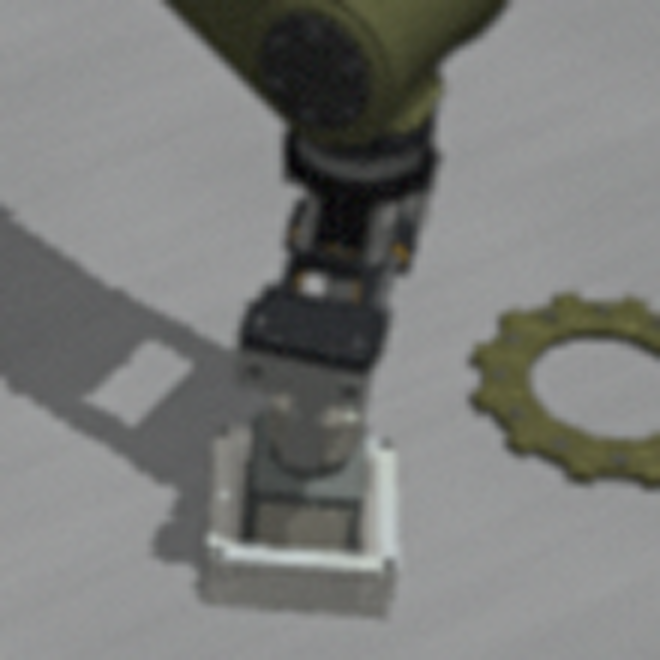

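Call:
servo_tool([
  [[0,0,0,-0.001,0,0.002,1],[0,0,0,-0.001,0,0.0025,1],[0,0,-0.02,-0.001,0,0.0025,1],[0,0,-0.06,-0.001,0,0.0025,1],[0,0,-0.1,-0.001,0,0.0025,1],[0,0,-0.15,-0.001,0,0.0025,1],[0,0,-0.2,-0.001,0,0.0025,1],[0,0,-0.2,-0.001,0,0.0025,1]],
])

```text
time_s: 9.33
ee_pos: [0.5595, 0.2502, 0.0885]
eef_rot: [3.14, -0.003, 1.014]
force: [-0.5, -0.4, 8.2]
grip_width: 0.0489
```

```bash
python3 rel.py .5585 .25 .0876 1.915;python3 - <<'E'
from station import get_obs
print(get_obs()["moment"])
E
```

```text
ee [0.5595 0.2502 0.0885] rot [ 3.1395e+00 -3.1000e-03  1.0135e+00] t 9.3333 F [-0.5 -0.4  8.2] w 0.0489 q [0.36 0.55 1.45 0.   1.14 0.92]
row [ 0.0021 -0.0012 -0.5739 -0.0014 -0.0014  0.0019]
[-0.11721248 -0.05553842 -0.01266497]
```

Call:
servo_tool([
  [[0,0,0,-0.001,-0.001,0.002,1],[0,0,-0.03,-0.001,-0.001,0.003,1],[0,0,-0.08,-0.001,-0.001,0.003,1],[0,0,-0.13,-0.001,-0.001,0.003,1],[0,0,-0.18,-0.001,-0.001,0.003,1],[0,0,-0.23,-0.001,-0.001,0.003,1],[0,0,-0.28,-0.001,-0.001,0.003,1],[0,0,-0.33,-0.001,-0.001,0.003,1],[0,0,-0.38,-0.001,-0.001,0.003,1],[0,0,-0.4,-0.001,-0.001,0.003,1]],
])

```text
time_s: 10.17
ee_pos: [0.5599, 0.2504, 0.0883]
eef_rot: [3.135, -0.002, 1.646]
force: [0.9, -0.2, 8.7]
grip_width: 0.049
```

```bash
python3 rel.py .5585 .25 .0876 1.915;python3 - <<'E'
from station import get_obs,camera
print(get_obs()["moment"])
from h import *
c=camera("scene")["color"][:,:,::-1]; crop(c,290,110,70,80,8,"pics/c13.png")
E
```

```text
ee [0.5599 0.2504 0.0883] rot [ 3.1348e+00 -2.2000e-03  1.6463e+00] t 10.1667 F [ 0.9 -0.2  8.7] w 0.049 q [0.36 0.55 1.45 0.   1.13 0.29]
row [ 0.0045 -0.0008 -0.1711 -0.0005 -0.0028  0.0013]
[ 0.04925179 -0.17294317 -0.02679008]
```

View pics/c13.png

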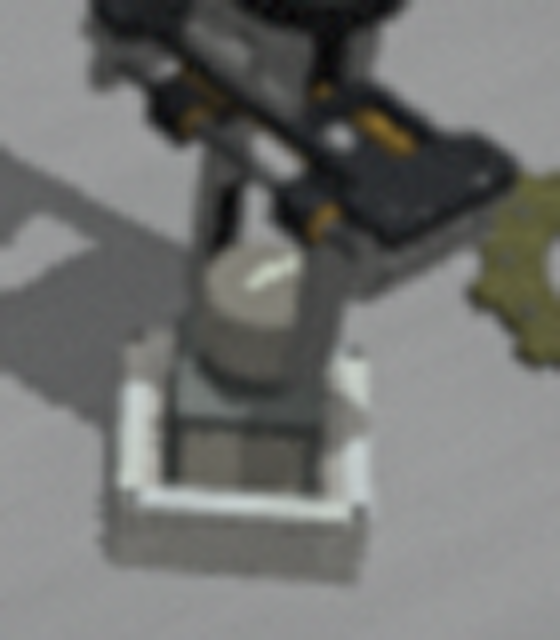

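Call:
servo_tool([
  [[0.002,0,-0.02,0,-0.001,0.002,1],[0.004,0,-0.06,0,-0.001,0.002,1],[0.004,0,-0.11,0,-0.001,0.002,1],[0.004,0,-0.16,0,-0.001,0.002,1],[0.004,0,-0.19,0,-0.001,0.002,1],[0.004,0,-0.19,0,-0.001,0.002,1],[0.004,0,-0.19,0,-0.001,0.002,1]],
])

```text
time_s: 10.8
ee_pos: [0.5604, 0.2506, 0.0885]
eef_rot: [3.137, -0.001, 1.945]
force: [0.3, -0.9, 9.4]
grip_width: 0.049
```

```bash
python3 rel.py .5595 .2503 .1536 1.945
```

```text
ee [0.5604 0.2506 0.0885] rot [ 3.1373e+00 -9.0000e-04  1.9453e+00] t 10.8 F [ 0.3 -0.9  9.4] w 0.049 q [ 0.36  0.55  1.45  0.    1.14 -0.01]
row [ 0.0027 -0.0006  0.0002  0.0002 -0.0014 -0.1302]
```

Call:
servo_tool([
  [[0.001,0,0,0,0,-0.004,1],[0.002,0,0,0,0,-0.01,1],[0.003,0,0,0,0,-0.016,1],[0.003,0,0,0,0,-0.022,1],[0.003,0,0,0,0,-0.028,1],[0.003,0,0,0,0,-0.028,1]],
])

```text
time_s: 11.3
ee_pos: [0.5606, 0.2506, 0.1029]
eef_rot: [3.141, -0.001, 1.945]
force: [-0.3, -0.4, -0.6]
grip_width: 0.0493
```

```bash
python3 rel.py .5595 .2503 .1536 1.945;python3 - <<'E'
from station import get_obs,camera
from h import *
c=camera("scene")["color"][:,:,::-1]; crop(c,290,110,70,80,8,"pics/c14.png")
E
```

```text
ee [0.5606 0.2506 0.1029] rot [ 3.1413e+00 -8.0000e-04  1.9453e+00] t 11.3 F [-0.3 -0.4 -0.6] w 0.0493 q [ 0.36  0.54  1.44  0.    1.17 -0.01]
row [ 0.0002 -0.0005  0.0002  0.0003 -0.0023 -0.1013]
```

View pics/c14.png

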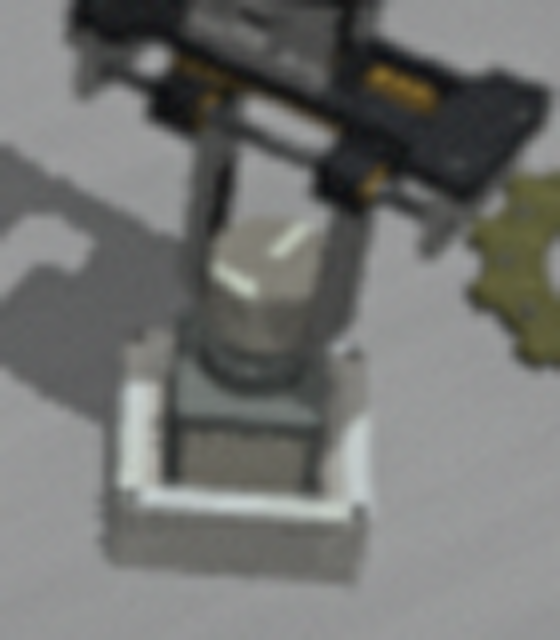

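The force is only -0.6 N, the cap's weight, and the bottle has stayed put. I'll lift the rest of the way.

Call:
servo_tool([
  [[0,0,0,0,0,-0.01,1],[0,0,0,0,0,-0.025,1],[0,0,0,0,0,-0.04,1],[0,0,0,0,0,-0.055,1],[0,0,0,0,0,-0.07,1],[0,0,0,0,-0.001,-0.085,1],[0,0,0,0,-0.002,-0.096,1],[0,0,0,0,-0.002,-0.101,1],[0,0,0,0,-0.002,-0.101,1],[0,0,0,0,-0.002,-0.101,1],[0,0,0,0,-0.002,-0.101,1],[0,0,0,0,-0.002,-0.101,1]],
])

```text
time_s: 12.35
ee_pos: [0.5594, 0.2501, 0.1527]
eef_rot: [-3.141, -0.001, 1.945]
force: [-0.5, -0.4, -1.4]
grip_width: 0.049
```

```bash
python3 rel.py .5595 .2503 .1536 1.945;python3 - <<'E'
from station import get_obs,camera
from h import *
print(get_obs()["joint_vel"].round(4))
c=camera("scene")["color"][:,:,::-1]; crop(c,280,90,90,100,6,"pics/c15.png");cv2.imwrite("pics/s15.png",cv2.resize(c,(800,600)))
E
```

```text
ee [0.5594 0.2501 0.1527] rot [-3.1408e+00 -8.0000e-04  1.9453e+00] t 12.35 F [-0.5 -0.4 -1.4] w 0.049 q [ 0.36  0.48  1.39  0.    1.27 -0.01]
row [-0.0005 -0.0005  0.0002  0.0003  0.0002 -0.0019]
[ 0.0007 -0.0011 -0.0018  0.0004  0.0011  0.0005]
```

View pics/c15.png

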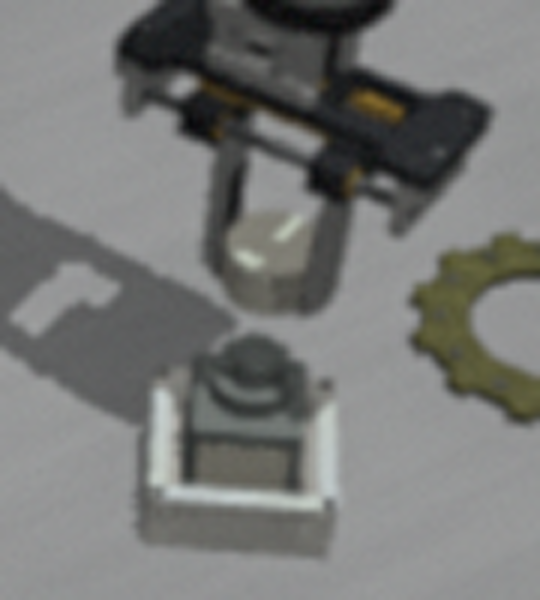

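View pics/s15.png

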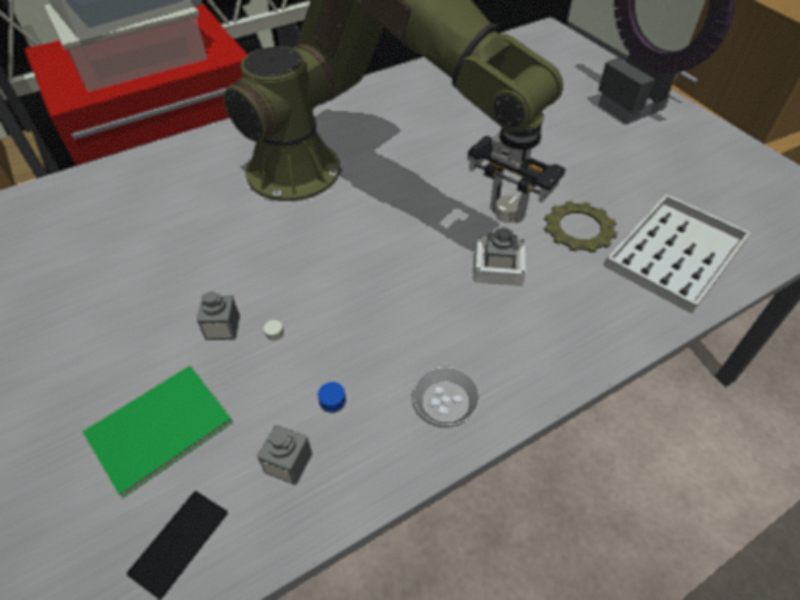

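Run:
```python
from h import *
print(((proj("scene",[[.5594,.2501,.107],[.5594,.2501,.184],[.5594,.2501,.154]])+.5-[280,90])*6).round())
from station import camera
c=camera("scene")["color"][:,:,::-1]; crop(c,305,115,40,60,12,"pics/c16.png")
```

```text
[[257. 350.]
 [275. 243.]
 [268. 286.]]
```

View pics/c16.png

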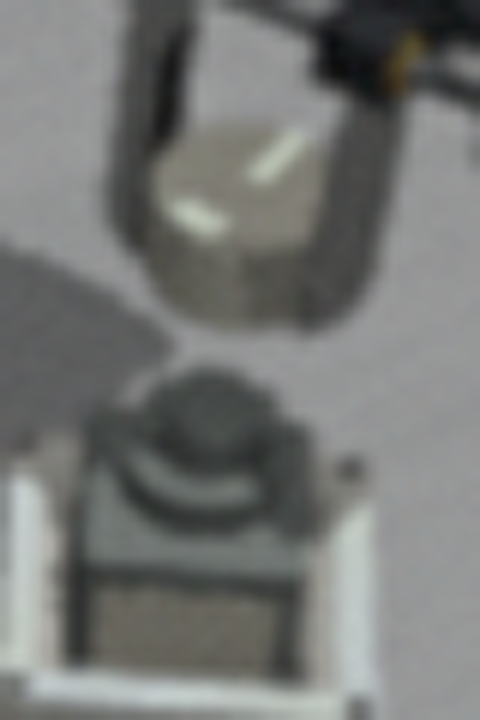

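```bash
python3 -c "
from station import hand_in
print(hand_in())"
```

```text
the job is handed in; nothing more can be done
None
```

The bottle stands home in the holder's well, and its cap is off and held about 6 cm above where it sat, directly over the mouth. I handed the job in at about 12.5 s; no verdict is reported.

- **Bottle and cap:** I took the grey bottle farthest to the robot's left, which carries the larger white cap, and carried it to the well by that cap. At floor contact the tool was at 93.4 mm against 93.6 mm expected, so it is fully home.
- **Opening:** I pressed the cap about 5 mm (8–9 N) and turned it about 72° anticlockwise, then lifted it straight up. The load fell to about the cap's own weight, so it came off free.
- **Last checks:**
  - The tool is level to about 0.001 rad and still, with the grip at 49 mm.
  - It is 59 mm above its seated height.
  - The mouth and cap positions in the image agree with the calculated axis to about half a pixel, roughly 1–2 mm.
  - Every other object looks unmoved in the last scene picture.
- **Small disagreements:** The measured x drifted up to 2 mm during the twist, within the well's clearance, and I took out about 1 mm of it on the way up. At the end the height was about 1 mm under my 60 mm target.

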